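Set up the spindle sander for a batch of handles

ROBOT

A 6-joint arm with a two-finger parallel gripper is mounted at the origin on a cart in front of the work surface, level with it; the furniture and walls round the work are solid. World frame = base frame: x ahead of the robot, y to its left, z up, the work surface at z = 0. Lengths are in m, angles in rad, forces in N, time in s.
With the tool pointing down it reaches from about 0.25 to 0.8 m from the base axis. Payload 8.5 kg.
Tool frame: the origin (TCP) lies at the very end of the fingers, on their centre line; the grasp point (between the pads) lies 19 mm behind it (robot.grip_point_offset is the distance from the TCP to the grasp point, in m); y points along the fingers, x is the direction in which the jaws open and shut, and the axes are right-handed (so a half turn about y gives the same grasp; the last joint's range is limited). The gripper opens to 85 mm and grips with 20 to 120 N. Pads are 22 mm wide; open, the fingers measure 114 mm over their backs; the gripper's body (76 mm by 85 mm) begins 54 mm behind the grasp point. The pads swing forward as they close: fully open they stand 13 mm farther back than shut.
Start: joints at [1.253, 0.238, -0.013, 1.319, 0, 1.571], TCP at [0.164, 0.499, 0.231] pointing down, gripper open.
Joint ranges: [-2.66, 2.66], [-1.03, 1.9], [-1.14, 1.46], [-1.82, 2.27], [-1.45, 1.34], [-3.14, 3.14]. Speed limits (rad/s): [2.22, 2.22, 2.79, 3.14, 3.14, 3.14].

INTERFACE

Orientations are given as a unit quaternion [x, y, z, w].
In Python, from workcell import robot, hand, optics gives the robot as it stands. Calls block until the motion is done:
- robot.move_pose(position, orientation): joint-space move of the TCP to a pose.
- robot.move_l(position, speed=0.15, rotation=None): straight line of the TCP; rotation=None keeps the orientation; speed is the mean speed in m/s.
- robot.set_joints(angles): joint-space move.
- hand.command_gripper(opening): finger opening in m; the grip force is fixed at half the most; returns when the fingers have stopped.
- robot.hold(seconds).
- robot.solve_ik(position, orientation): joint angles nearest the present ones, or None.
- robot.read_state(): the state.
- optics.snapshot(name): name is "side" or "top" or "wrist"; returns the picture (384x512x3 uint8, blue, green, red); there is no depth.
- optics.camera_model(name): a dict with "vertical_fov" (degrees; the focal length in pixels is half the picture's height over the tangent of half this angle, whatever the lens; pixels are square), "cx", "cy" (the principal point, pixels), "extrinsics" (4x4, takes a point from camera to world coordinates). Camera axes: x right, y down, z forward; pixel columns grow to the right and rows downward; lengths in m; the calibration is good to about 2 mm. A picture is of the moment at which its call begins: read the wrist's pose just before it. camera_model takes no time and is no camera call; for the wrist camera it gives the pose at the moment of the call.
A pose or a line that the arm cannot do raises robot.IKError and nothing moves.
- robot.close_job(): hands the job in, once; it reports no verdict.
Trained networks look in the newest picture that a camera, given by its name, has taken for a name from the list of things; names that differ only in an ending like _2 or _b are one class to them, and where a whole thing is asked for, a point or a joint stands for the part that bears it (a point fixed in the world has none). Each returns a list of dicts, best first, with "conf" (0 to 1); they miss things now and then, are a little off and sometimes report something else, mostly with a low value. They report only what shows in the picture. A call takes as long as a camera call. They do not tell look-alikes from the thing itself.
- optics.boxes_of(camera, target): "rect" ([left, top, right, bottom] in pixels, round what is visible of it).
- optics.mark_of(camera, target): "uv" ([column, row] in pixels: a listed point, or the origin of a listed thing).
The state is a dict: "t": time; "joint_pos": joint angles; "joint_vel": joint speeds; "joint_torque": joint torques, N m; "position": TCP position; "ee_rot": TCP orientation; "contact_force": force on the tool from outside, world axes, zero at the start; "ft_torque": the same for the moment, N m; "gripper_width": finger opening in m.
Only numpy, scipy, OpenCV 4.12 (cv2) and the standard library are available. Lean on these libraries where they do the work, as an engineer would, in place of code of your own. Each camera call takes 0.05 s, during which the arm holds its last target.

TASK

Change the sander over for a batch of tool handles: lay every handle blank level in its own pair of V-notches of the cradle, about centred between the two notched plates, and draw the worn black drums off the spindles and stand them upright, wholly on the board the blanks came from. Slide every fresh red-brown drum onto a spindle of its own, turning it until its keyways line up with the keys so that it goes fully home on the flange; leave the tumbler, the chisel and the wax tin alone.

Things in the scene. Friction and masses are not known exactly. Their poses are not given: they have to be found in the camera images.
- sander: fixed grey spindle sander base, 110 (x) x 330 (y) x 30 mm high, origin at the middle of its underside, z up; three upright splined spindles stand on it at its own y = +110, 0 and -110 mm. Its place and yaw vary
- seat1 (a point): spindle 1 (sander's y = +110 mm): point on its axis, on top of its dark 62 mm flange, 34 mm above the bench, where a drum's underside comes to rest; z up. The frame has the spindle's angle: three brass keys, 8 mm wide, out to 18.4 mm from the axis, at 0, 120, 240 degrees from x, rise 38 mm above this point (top 6 mm tapered); core 24 mm thick, conical nose up to 56 mm. Locked, at any angle
- seat2 (a point): spindle 2 (sander's y = 0 mm): point on its axis, on top of its dark 62 mm flange, 34 mm above the bench, where a drum's underside comes to rest; z up. The frame has the spindle's angle: three brass keys, 8 mm wide, out to 18.4 mm from the axis, at 0, 120, 240 degrees from x, rise 38 mm above this point (top 6 mm tapered); core 24 mm thick, conical nose up to 56 mm. Locked, at any angle
- seat3 (a point): spindle 3 (sander's y = -110 mm): point on its axis, on top of its dark 62 mm flange, 34 mm above the bench, where a drum's underside comes to rest; z up. The frame has the spindle's angle: three brass keys, 8 mm wide, out to 18.4 mm from the axis, at 0, 120, 240 degrees from x, rise 38 mm above this point (top 6 mm tapered); core 24 mm thick, conical nose up to 56 mm. Locked, at any angle
- drum1: sanding drum, loose, may be absent, 0.28 kg: red-brown sleeve 64 mm across, 42 mm high, under a metal hexagonal collar, 48 mm across flats, up to 66 mm: grip it there from above. Origin mid-underside, z up. Flats face 0, 60, 120.. degrees from x. 26 mm through bore with keyways 10.4 mm wide, out to 19.8 mm, at 0, 120, 240 degrees from x. Off by over 4 degrees from the keys it stops 36 mm too high
- drum2: sanding drum, loose, may be absent, 0.28 kg: red-brown sleeve 64 mm across, 42 mm high, under a metal hexagonal collar, 48 mm across flats, up to 66 mm: grip it there from above. Origin mid-underside, z up. Flats face 0, 60, 120.. degrees from x. 26 mm through bore with keyways 10.4 mm wide, out to 19.8 mm, at 0, 120, 240 degrees from x. Off by over 4 degrees from the keys it stops 36 mm too high
- drum3: sanding drum, loose, may be absent, 0.28 kg: red-brown sleeve 64 mm across, 42 mm high, under a metal hexagonal collar, 48 mm across flats, up to 66 mm: grip it there from above. Origin mid-underside, z up. Flats face 0, 60, 120.. degrees from x. 26 mm through bore with keyways 10.4 mm wide, out to 19.8 mm, at 0, 120, 240 degrees from x. Off by over 4 degrees from the keys it stops 36 mm too high
- worn1: worn drum, loose, may be absent: same shape, size and mass as the sanding drums, but its sleeve is worn smooth and black. Starts fully home on spindle 1. Origin mid-underside, z up. Grip the collar and draw it straight up, at least 60 mm, to clear the spindle
- worn2: worn drum, loose, may be absent: same shape, size and mass as the sanding drums, but its sleeve is worn smooth and black. Starts fully home on spindle 2. Origin mid-underside, z up. Grip the collar and draw it straight up, at least 60 mm, to clear the spindle
- worn3: worn drum, loose, may be absent: same shape, size and mass as the sanding drums, but its sleeve is worn smooth and black. Starts fully home on spindle 3. Origin mid-underside, z up. Grip the collar and draw it straight up, at least 60 mm, to clear the spindle
- cradle: fixed cradle: plywood board 140 (x) x 256 (y) x 10 mm with two dark notched wooden plates, each 14 mm thick, 46 mm high over the bench, running along its y at its own x = -50 and +50 mm, with three pairs of 90 degree V-notches, 20 mm deep, at y = +80, 0, -80 mm. Origin at the middle of the underside, z up
- notch1 (a point): pair 1 of V-notches (at the cradle's y = +80 mm): this point, 48.6 mm above the bench and midway between the two plates, is where the middle of a blank lying in the pair comes; its x axis points along the lying blank, z up
- notch2 (a point): pair 2 of V-notches (at the cradle's y = 0 mm): this point, 48.6 mm above the bench and midway between the two plates, is where the middle of a blank lying in the pair comes; its x axis points along the lying blank, z up
- notch3 (a point): pair 3 of V-notches (at the cradle's y = -80 mm): this point, 48.6 mm above the bench and midway between the two plates, is where the middle of a blank lying in the pair comes; its x axis points along the lying blank, z up
- blank1: octagonal light wooden tool-handle blank, loose, may be absent, 160 mm long, 32 mm across flats, 0.11 kg; origin in its very middle, x along its length, both ends alike. It starts lying on the flat board
- blank2: octagonal light wooden tool-handle blank, loose, may be absent, 160 mm long, 32 mm across flats, 0.11 kg; origin in its very middle, x along its length, both ends alike. It starts lying on the flat board
- blank3: octagonal light wooden tool-handle blank, loose, may be absent, 160 mm long, 32 mm across flats, 0.11 kg; origin in its very middle, x along its length, both ends alike. It starts lying on the flat board
- blank_board: fixed flat board, 230 (x) x 180 (y) x 8 mm thick, lying on the bench, on which the blanks start side by side along its y, and where the worn drums go; origin at the middle of its underside
- tea_glass: bystander: glass tumbler, 85 mm across, 90 mm high, origin at the middle of its underside
- dark_chisel: bystander: chisel with a dark handle lying on the bench, 184 mm long, 26 mm high, origin below its middle, x roughly along it
- wax_tin: bystander: open round tin of wax, 61 mm across, 18 mm high, origin at the middle of its underside
Not all that is in view belongs to the job. Leave any blue or orange look-alike of the drum1 alone.

How it is judged:
By the outcome, as a careful person would: the job done as asked, in the order asked, and still so for the second after the job is handed in, with the robot touching nothing.
Of worn1, worn2, worn3 only 1 to 2 are there at a start; the rules pass over those that are not, and their reading is None.
Of drum1, drum2, drum3 only 2 to 3 are there at a start; the rules pass over those that are not, and their reading is None.
Of blank1, blank2, blank3 only 2 to 3 are there at a start; the rules pass over those that are not, and their reading is None.
At some moment in a run one of drum1, drum2, drum3, blank1, blank2, blank3 may be knocked a few centimetres aside while the robot is not near it.
It also fails if it takes over 210 s, if anything falls off the work surface, if the arm or the gripper's body presses on something with over 40 N, if the wrist force passes 120 N, or if a joint passes its speed limit or range.

## Working session

There is one attempt and no reset: what is moved stays moved. The work goes in short steps, each a Python script; the robot and the scene stay as the last script left them, time stands still between calls to the robot, and variables do not carry over. Pictures are saved under pics/ and viewed, and the job is handed in when it is done.

```bash
ls -la; mkdir -p pics
python3 - <<'E'
from workcell import robot, hand, optics
import cv2, numpy as np
s=robot.read_state(); print(s)
for n in ["side","top","wrist"]:
    im=optics.snapshot(n); cv2.imwrite(f"pics/a_{n}.png",im); m=optics.camera_model(n); print(n,m)
E
```

```text
total 12
drwxr-xr-x  3 agent agent 4096 Dec  6 12:13 .
drwxr-xr-x 23 root  root  4096 Dec  6 12:13 ..
drwxr-xr-x  2 agent agent 4096 Dec  6 12:13 pics
{'t': 0.0, 'joint_pos': array([ 1.25299050e+00,  2.38791918e-01, -1.42349014e-02,  1.31920528e+00,
        1.08346504e-05,  1.57080821e+00]), 'joint_vel': array([-0.00028989,  0.00037191,  0.00042671, -0.00141005,  0.00039651,
        0.00017734]), 'joint_torque': array([-3.95657862e-04, -5.38777721e+01,  3.46433115e+01,  1.87101366e-02,
       -1.01811816e-04,  3.33020216e-05]), 'position': array([0.16392299, 0.49832339, 0.23067932]), 'ee_rot': array([ 0.5731151 ,  0.41416624, -0.41499317, -0.57252605]), 'contact_force': array([-0.47412974, -0.67162972,  0.44003739]), 'ft_torque': array([0.03624324, 0.05936684, 0.01372631]), 'gripper_width': 0.08514933933288688}
side {'vertical_fov': 49.382203067561036, 'cx': 257.62098363752636, 'cy': 196.1859619759377, 'extrinsics': array([[-0.99787308,  0.02178666, -0.06143829,  0.61383699],
       [ 0.06443429,  0.47245526, -0.87899616,  1.33238199],
       [ 0.00987645, -0.88108534, -0.47285419,  0.76669094],
       [ 0.        ,  0.        ,  0.        ,  1.        ]])}
top {'vertical_fov': 52.85952571309354, 'cx': 260.33271219168125, 'cy': 188.70379401243733, 'extrinsics': array([[-0.01045006, -0.98380136,  0.1789572 ,  0.32406147],
       [-0.99986004,  0.00794211, -0.014725  ,  0.02822584],
       [ 0.01306518, -0.17908603, -0.98374666,  1.24015926],
       [ 0.        ,  0.        ,  0.        ,  1.        ]])}
wrist {'vertical_fov': 71.19551361178262, 'cx': 252.814646910705, 'cy': 190.9665710924714, 'extrinsics': array([[ 0.31196453,  0.91791935,  0.24515749,  0.10152074],
       [ 0.95009296, -0.30106769, -0.08174111,  0.51996764],
       [-0.00122275,  0.25842273, -0.96603116,  0.37276653],
       [ 0.        ,  0.        ,  0.        ,  1.        ]])}
```

View pics/a_top.png

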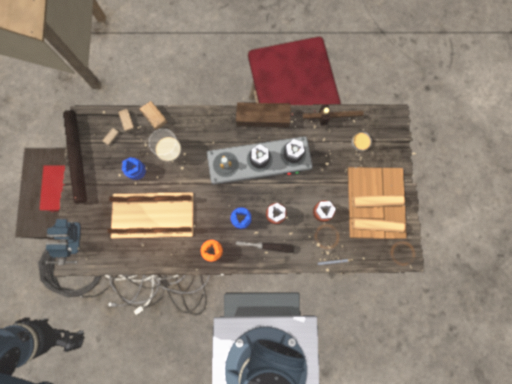

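View pics/a_side.png

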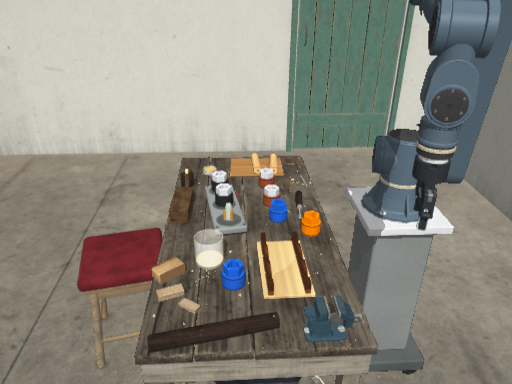

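View pics/a_wrist.png

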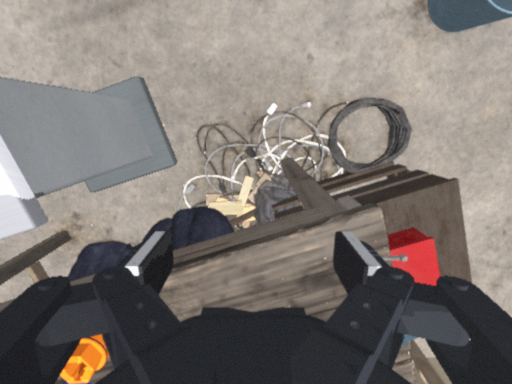

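```bash
cat > h.py <<'E'
from workcell import robot, hand, optics
import cv2, numpy as np
from scipy.spatial.transform import Rotation as R
def K(m):
    f=192/np.tan(np.radians(m['vertical_fov'])/2)
    return np.array([[f,0,m['cx']],[0,f,m['cy']],[0,0,1.]])
def ray(m,uv):
    E=m['extrinsics']; d=E[:3,:3]@np.linalg.inv(K(m))@np.array([uv[0],uv[1],1.]); return E[:3,3],d/np.linalg.norm(d)
def onz(m,uv,z):
    o,d=ray(m,uv); return o+d*(z-o[2])/d[2]
def proj(m,p):
    E=m['extrinsics']; q=K(m)@(E[:3,:3].T@(np.asarray(p,float)-E[:3,3])); return q[:2]/q[2]
def tri(obs):
    A=np.zeros((3,3));b=np.zeros(3)
    for m,uv in obs:
        o,d=ray(m,uv); P=np.eye(3)-np.outer(d,d); A+=P; b+=P@o
    p=np.linalg.solve(A,b); 
    return p,[np.linalg.norm(proj(m,p)-uv) for m,uv in obs]
def quat(yaw):  # tool down, jaw direction at yaw
    c,s=np.cos(yaw),np.sin(yaw)
    return R.from_matrix(np.array([[c,0,-s],[s,0,c],[0,-1,0]])).as_quat()
def snap(n,name=None):
    m=optics.camera_model(n); im=optics.snapshot(n)
    if name: cv2.imwrite(f"pics/{name}.png",im)
    return m,im
def st(): 
    s=robot.read_state(); return s
E
python3 - <<'E'
from h import *
s=st(); Rt=R.from_quat(s['ee_rot']).as_matrix(); m=optics.camera_model('wrist'); E=m['extrinsics']
print('cam in tool',Rt.T@(E[:3,3]-s['position']), '\n',(Rt.T@E[:3,:3]).round(3)); print(Rt.round(3))
mt=optics.camera_model('top')
optics.snapshot('top');
for t in ['drum1','worn1','blank1','cradle','sander','blank_board','seat1','seat2','seat3','notch1','notch2','notch3']:
    r=optics.mark_of('top',t)
    print(t,[(np.round(a['uv'],1).tolist(),round(a['conf'],2),onz(mt,a['uv'],0.03)[:2].round(3).tolist()) for a in r])
E
python3 - <<'E'
import cv2
im=cv2.imread('pics/a_top.png')
cv2.imwrite('pics/a_topc.png',cv2.resize(im[90:280,60:430],None,fx=2.1,fy=2.1,interpolation=cv2.INTER_CUBIC))
E
```

```text
cam in tool [ 0.00082252 -0.14195278  0.06604405] 
 [[ 1.     0.001  0.   ]
 [ 0.    -0.258  0.966]
 [ 0.001 -0.966 -0.258]]
[[ 0.312 -0.    -0.95 ]
 [ 0.95  -0.001  0.312]
 [-0.001 -1.     0.   ]]
drum1 [([139.4, 173.7], 0.85, [0.596, 0.396]), ([212.7, 250.5], 0.84, [0.351, 0.159]), ([318.2, 212.7], 0.72, [0.466, -0.172]), ([242.9, 220.1], 0.62, [0.445, 0.066]), ([277.9, 215.1], 0.6, [0.459, -0.044])]
worn1 [([259.7, 154.4], 0.8, [0.657, 0.011]), ([292.3, 155.6], 0.8, [0.652, -0.095]), ([176.1, 214.5], 0.18, [0.464, 0.275])]
blank1 [([372.9, 203.9], 0.9, [0.492, -0.347]), ([375.4, 222.4], 0.57, [0.434, -0.351])]
cradle [([154.7, 212.6], 0.66, [0.471, 0.342])]
sander [([260.9, 159.9], 0.69, [0.639, 0.007])]
blank_board [([377.7, 206.7], 0.74, [0.483, -0.361])]
seat1 [([225.6, 163.4], 0.62, [0.628, 0.121])]
seat2 [([225.6, 163.4], 0.62, [0.628, 0.121])]
seat3 [([225.6, 163.4], 0.62, [0.628, 0.121])]
notch1 [([121.9, 210.7], 0.82, [0.478, 0.445]), ([178.3, 210.5], 0.64, [0.477, 0.269]), ([146.7, 214.0], 0.62, [0.466, 0.367]), ([259.2, 154.4], 0.42, [0.657, 0.013])]
notch2 [([121.9, 210.7], 0.82, [0.478, 0.445]), ([178.3, 210.5], 0.64, [0.477, 0.269]), ([146.7, 214.0], 0.62, [0.466, 0.367]), ([259.2, 154.4], 0.42, [0.657, 0.013])]
notch3 [([121.9, 210.7], 0.82, [0.478, 0.445]), ([178.3, 210.5], 0.64, [0.477, 0.269]), ([146.7, 214.0], 0.62, [0.466, 0.367]), ([259.2, 154.4], 0.42, [0.657, 0.013])]
```

View pics/a_topc.png

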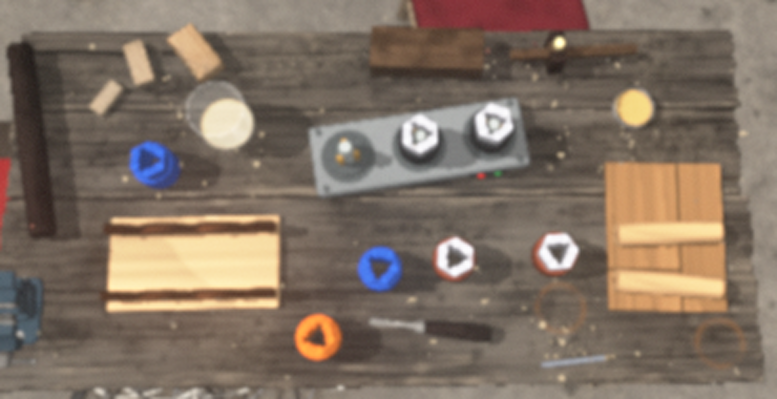

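```bash
cat >> h.py <<'E'
def look(p,camz=0.42,yaw=-np.pi/2):
    z=np.array([-np.sin(yaw),np.cos(yaw),0]); t=np.array([p[0],p[1],camz-0.142])-0.066*z
    robot.move_pose(t,quat(yaw));
E
python3 - <<'E'
from h import *
import pickle
V={}
for i,p in enumerate([(0.50,0.36),(0.58,0.15),(0.56,-0.06),(0.50,-0.28)]):
    try:
        look(p); robot.hold(0.15)
        m,im=snap('wrist',f'b{i}'); V[i]=(m,im); print(i,st()['t'],st()['joint_pos'].round(2),m['extrinsics'][:3,3].round(3))
    except Exception as e: print(i,repr(e))
pickle.dump(V,open('V.pkl','wb'))
E
```

```text
0 4.35 [ 0.69  0.3   0.19  1.46  0.   -2.45] [0.499 0.361 0.42 ]
1 5.45 [ 0.29  0.25  0.12  1.44  0.   -2.86] [0.579 0.152 0.42 ]
2 10.475 [-0.12  0.18  0.03  1.42  0.    3.02] [ 0.559 -0.059  0.42 ]
3 11.5833 [-0.57  0.21  0.07  1.43  0.    2.57] [ 0.5   -0.278  0.42 ]
```

View pics/b0.png

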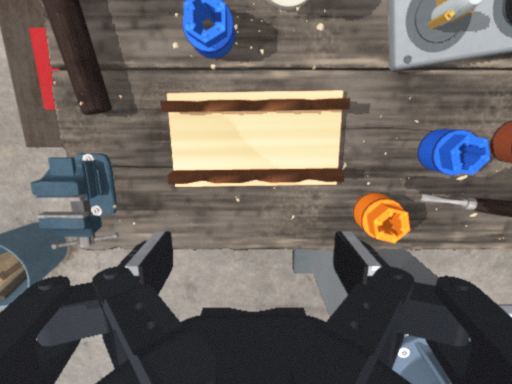

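View pics/b1.png

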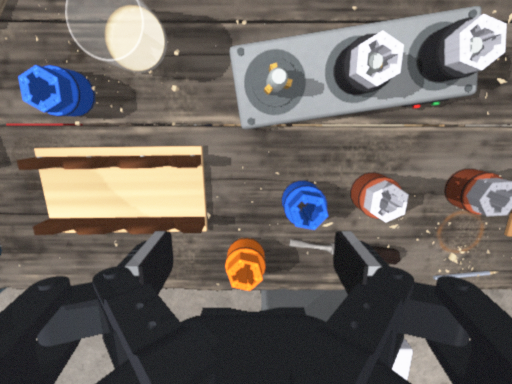

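View pics/b2.png

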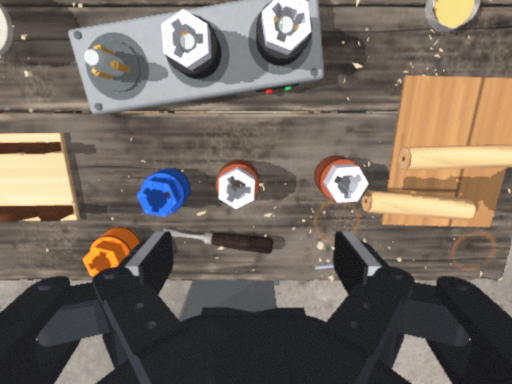

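View pics/b3.png

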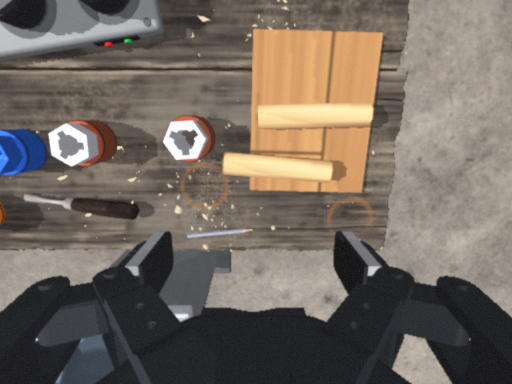

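```bash
cat >> h.py <<'E'
def crop(src,x0,y0,w,h,s,name):
    im=cv2.imread(f'pics/{src}.png') if isinstance(src,str) else src
    c=cv2.resize(im[y0:y0+h,x0:x0+w],None,fx=s,fy=s,interpolation=cv2.INTER_CUBIC)
    for k in range(0,w,10):
        cv2.line(c,(k*s,0),(k*s,4 if k%50 else 12),(0,255,255),1)
    for k in range(0,h,10):
        cv2.line(c,(0,k*s),(4 if k%50 else 12,k*s),(0,255,255),1)
    cv2.imwrite(f'pics/{name}.png',c)
E
python3 - <<'E'
from h import *
crop('b3',150,20,260,190,3,'c_b3')
crop('b2',60,0,280,115,2,'c_b2s')
crop('b2',190,145,200,75,4,'c_b2d')
crop('b0',150,70,220,130,3,'c_b0')
E
```

```text
(no output)
```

View pics/c_b3.png

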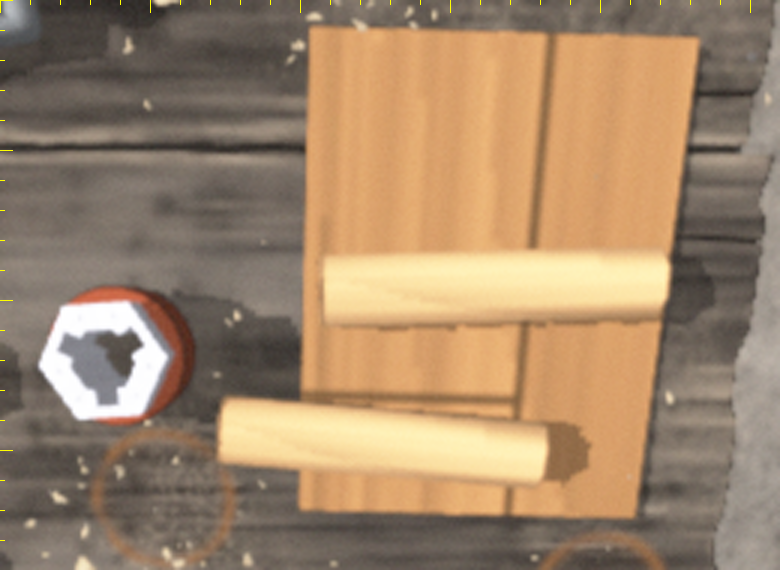

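View pics/c_b2d.png

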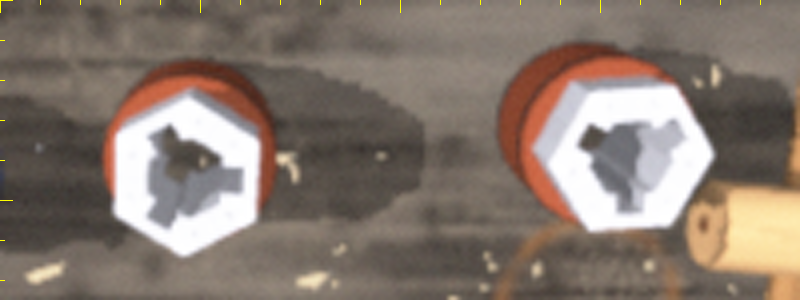

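View pics/c_b0.png

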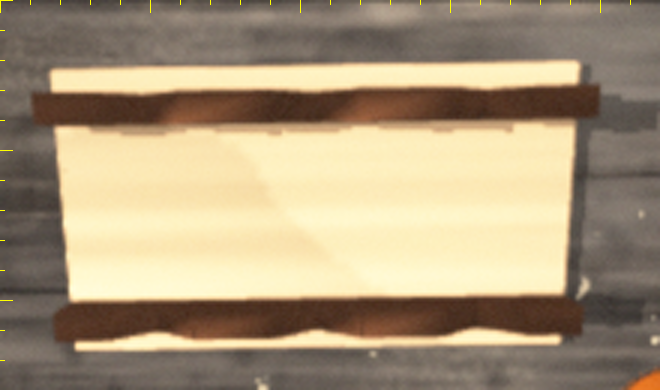

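Run:
```python
from h import *
import pickle
V=pickle.load(open('V.pkl','rb'))
def pts(v,z,l): return np.array([onz(V[v][0],p,z) for p in l])[:,:2]
def dist(P): return [round(float(np.linalg.norm(P[i]-P[(i+1)%4])),4) for i in range(4)]
b=pts(3,.008,[(253,29),(383,33),(362,192),(250,190)]); print('board',b.round(4).tolist(),b.mean(0),dist(b))
c=pts(0,.010,[(167,94),(343.3,90.7),(336.7,185),(175.3,186.7)]); print('cradle',c.round(4).tolist(),c.mean(0),dist(c))
c=pts(0,.046,[(160.7,101.5),(349.7,99),(343.7,180.5),(168,183)]); print('cradle top approx',c.round(4).tolist(),c.mean(0),dist(c))
for n,z,l in [('bl_far',.036,[(257.5,116.5),(373,115)]),('bl_near',.036,[(223,164),(332.5,171)])]:
    q=pts(3,z,l); d=q[1]-q[0]; print(n,q.mean(0).round(4),np.linalg.norm(d),np.degrees(np.arctan2(d[1],d[0])))
```

```text
board [[0.6185, -0.2775], [0.614, -0.4561], [0.3877, -0.4517], [0.3905, -0.2734]] [ 0.5026831  -0.36466716] [0.1786, 0.2264, 0.1784, 0.228]
cradle [[0.5335, 0.4849], [0.5381, 0.231], [0.3985, 0.2291], [0.3956, 0.4832]] [0.46642437 0.35704189] [0.254, 0.1396, 0.2542, 0.1379]
cradle top approx [[0.5211, 0.4832], [0.5244, 0.233], [0.414, 0.2312], [0.4101, 0.4825]] [0.4673854  0.35747873] [0.2501, 0.1104, 0.2514, 0.1109]
bl_far [ 0.5041 -0.3636] 0.15912230524111068 -89.13864265269032
bl_near [ 0.4318 -0.3141] 0.15920365133101058 -93.54752825075899
```

Run:
```python
from h import *
import pickle
V=pickle.load(open('V.pkl','rb'))
for z in (.016,.036,.056): print(z, proj(V[2][0],onz(V[3][0],(257.5,116.5),z)), proj(V[2][0],onz(V[3][0],(223,164),z)),proj(V[2][0],onz(V[3][0],(332.5,171),z)))
crop('b2',350,120,162,100,4,'c_b2b')
crop('b2',60,0,280,115,2,'c_b2s')
```

```text
0.016 [402.2002003  157.38841657] [362.83724418 201.47527572] [467.52056735 207.79204455]
0.036 [409.43796278 159.43643948] [369.83993894 203.3525875 ] [474.28262316 209.64561607]
0.056 [417.43765558 161.70006089] [377.58119355 205.42789549] [481.75804766 211.69473166]
```

View pics/c_b2b.png

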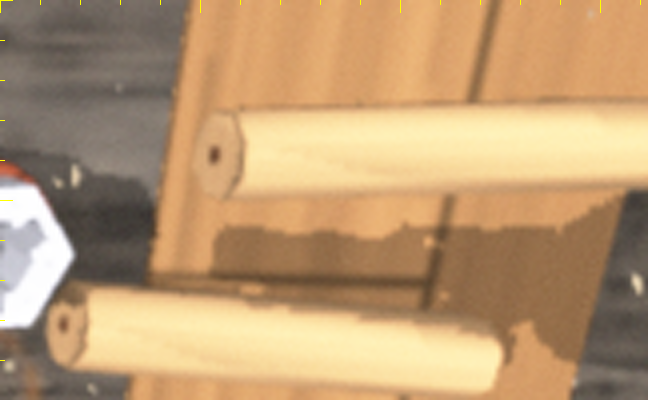

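```bash
cat >> h.py <<'E'
C=np.array([0.4667,0.3572]); CY=np.radians(0.85)
BD=np.array([0.5027,-0.3647])
def notch(k): # k=+1,0,-1
    return C+0.080*k*np.array([-np.sin(CY),np.cos(CY)])
def pp(p,z,yaw): robot.move_pose([p[0],p[1],z],quat(yaw))
def dn(p,z,sp=0.12): robot.move_l([p[0],p[1],z],speed=sp)
def rep(t=''):
    s=st(); print(t,'t',round(s['t'],2),'pos',s['position'].round(4),'F',s['contact_force'].round(1),'w',round(s['gripper_width'],4),'j6',s['joint_pos'][5].round(2))
E
cat > pb.py <<'E'
from h import *
import sys
def pickplace(p,axdeg,k,zg=0.012,up=0.16):
    # choose jaw yaw perpendicular to the axis, near 0
    y=(np.radians(axdeg)+np.pi/2+np.pi/2)%np.pi-np.pi/2
    hand.command_gripper(0.062)
    pp(p,up,y); dn(p,zg,0.15); hand.command_gripper(0.02); rep('gripped')
    dn(p,up,0.25); rep('lifted')
    n=notch(k); yy=CY+np.pi/2
    pp(n,up+0.02,yy); dn(n,0.065,0.2); dn(n,zg+0.0246+0.001,0.04); rep('placed')
    hand.command_gripper(0.050); dn(n,up,0.25); rep('up')
E
python3 - <<'E'
from pb import *
pickplace((0.4318,-0.3141),-93.5,-1)
E
```

```text
gripped t 14.87 pos [ 0.4323 -0.3145  0.013 ] F [-0.3  0.5  5.8] w 0.031 j6 1.0
lifted t 15.61 pos [ 0.4313 -0.3137  0.159 ] F [-0.8  0.4 -2. ] w 0.0306 j6 1.0
placed t 19.29 pos [0.4675 0.2771 0.0379] F [-2.4 -1.5  7. ] w 0.031 j6 0.52
up t 20.26 pos [0.4678 0.2772 0.1598] F [-0.3 -0.2 -0. ] w 0.05 j6 0.52
```

Run:
```python
from h import *
look((0.46,0.33),0.36,np.pi/2); robot.hold(.1); m,im=snap('wrist','d0'); 
look((0.48,-0.33),0.42,0); robot.hold(.1); m2,im2=snap('wrist','d1'); rep()
import pickle; pickle.dump([m,m2],open('D.pkl','wb'))
```

```text
t 23.62 pos [ 0.4804 -0.3954  0.2779] F [ 0.2  0.2 -0.7] w 0.0501 j6 0.88
```

View pics/d0.png

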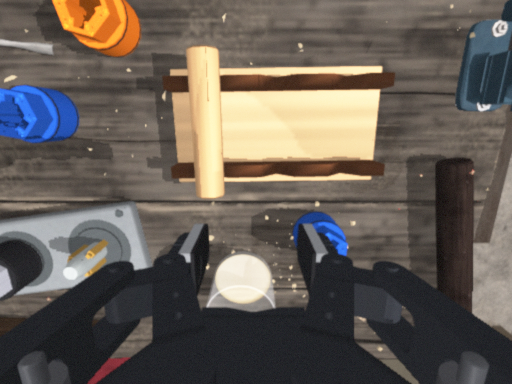

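View pics/d1.png

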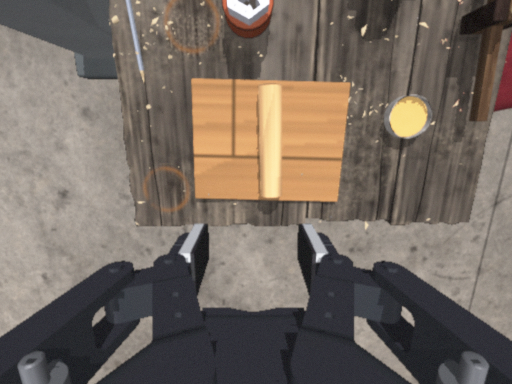

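Run:
```python
from h import *
import pickle
m,m2=pickle.load(open('D.pkl','rb'))
q=np.array([onz(m,p,.055)[:2] for p in [(203,48),(210,196)]]); d=q[1]-q[0]; print('placed',q.mean(0),np.linalg.norm(d),np.degrees(np.arctan2(d[1],d[0])),'want',notch(-1))
q=np.array([onz(m2,p,.036)[:2] for p in [(270.5,84),(269.5,199)]]); d=q[1]-q[0]; print('far',q.mean(0),np.linalg.norm(d),np.degrees(np.arctan2(d[1],d[0])))
b=np.array([onz(m2,p,.008)[:2] for p in [(191.5,78.5),(350,81.5),(340,202.5),(194.5,199)]]); print(b.mean(0))
```

```text
placed [0.46683073 0.27907673] 0.15768404527788601 0.30318782774718156 want [0.46788678 0.2772088 ]
far [ 0.50417819 -0.36389473] 0.16067932698071738 -89.44702335799765
[ 0.50443571 -0.36523879]
```

Run:
```python
from pb import *
pickplace((0.5041,-0.3637),-89.3,+1)
look((0.46,0.33),0.36,np.pi/2); robot.hold(.1); m,im=snap('wrist','e0');
```

```text
gripped t 25.98 pos [ 0.5048 -0.3641  0.0131] F [-0.6  1.   5.5] w 0.0308 j6 0.93
lifted t 26.72 pos [ 0.5036 -0.3633  0.1588] F [ 0.1  0.9 -1.2] w 0.0306 j6 0.93
placed t 31.1 pos [0.4652 0.4369 0.0379] F [-3.1 -1.5  6.8] w 0.0306 j6 0.74
up t 32.07 pos [0.4655 0.4372 0.16  ] F [ 0.7  0.1 -0.5] w 0.0498 j6 0.74
```

View pics/e0.png

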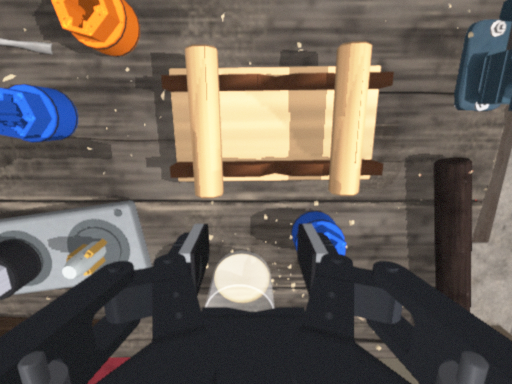

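Run:
```python
from h import *
crop('b1',225,0,287,140,2,'c_b1s'); crop('b2',60,0,280,115,2,'c_b2s')
```

```text
(no output)
```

View pics/c_b1s.png

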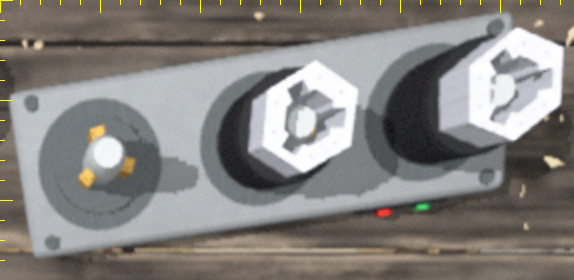

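View pics/c_b2s.png

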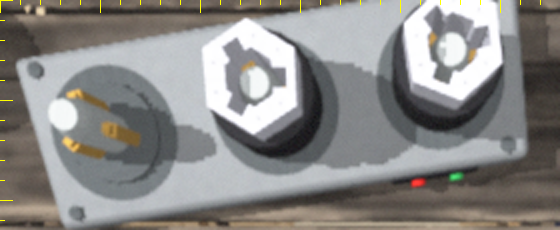

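Run:
```python
from h import *
import pickle
V=pickle.load(open('V.pkl','rb'))
for n,a,b in [('L',(279.5,76),(92,57)),('M',(376.5,61),(188.5,42)),('Rr',(477,44),(287.5,24))]:
    p,r=tri([(V[1][0],np.array(a)),(V[2][0],np.array(b))]); print(n,p.round(4),np.round(r,2))
```

```text
L [0.6262 0.1221 0.0892] [0.02 0.02]
M [0.642  0.0127 0.0883] [0.35 0.35]
Rr [ 0.6597 -0.0969  0.0887] [0.27 0.26]
```

Run:
```python
from h import *
import pickle
D={}
for n,p in [('L',(.6262,.1221)),('M',(.642,.0127)),('R',(.6597,-.0969)),('dA',(.459,-.044)),('dB',(.466,-.172))]:
    look(p,0.33,0); robot.hold(.12); D[n]=snap('wrist','f_'+n); print(n,st()['t'])
pickle.dump(D,open('F.pkl','wb'))
ims=[cv2.resize(D[n][1][59:179,193:313],None,fx=2.2,fy=2.2,interpolation=cv2.INTER_CUBIC) for n in D]
cv2.imwrite('pics/f_all.png',np.vstack([np.hstack(ims[:3]),np.hstack(ims[3:]+[ims[0]*0])]))
```

```text
L 34.1083
M 34.7917
R 35.475
dA 36.4833
dB 37.225
```

View pics/f_all.png

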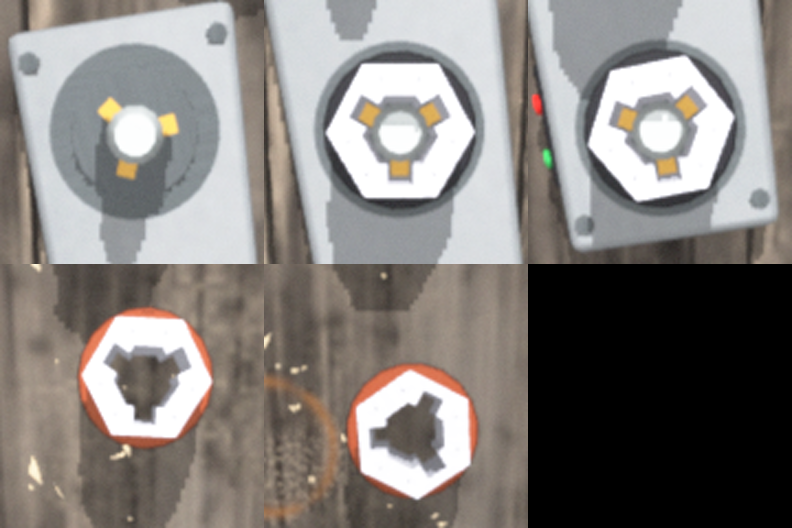

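```bash
cat >> h.py <<'E'
from scipy.optimize import least_squares
def hexfit(m,im,z,c0,half=60):
    """fit hexagon (48 mm across flats) at height z to the white blob near pixel c0"""
    x0,y0=int(c0[0]-half),max(0,int(c0[1]-half))
    g=im[y0:y0+2*half,x0:x0+2*half]
    mask=((g.min(2)>195)).astype(np.uint8)
    n,l,s,c=cv2.connectedComponentsWithStats(mask)
    i=1+np.argmax(s[1:,4])
    ct,_=cv2.findContours((l==i).astype(np.uint8),cv2.RETR_EXTERNAL,cv2.CHAIN_APPROX_NONE)
    ct=max(ct,key=cv2.contourArea); hull=cv2.convexHull(ct)[:,0].astype(float)+[x0,y0]
    ctp=ct[:,0].astype(float)+[x0,y0]
    W=np.array([onz(m,p,z)[:2] for p in ctp])
    best=None
    for th0 in np.radians([0,20,40]):
        def f(q):
            d=W-q[:2]; a=q[2]+np.arange(6)*np.pi/3
            return (d@np.array([np.cos(a),np.sin(a)])).max(1)-q[3]
        r=least_squares(f,[*W.mean(0),th0,.024],x_scale=[.01,.01,.2,.01],loss='soft_l1',f_scale=.001)
        if best is None or r.cost<best.cost: best=r
    q=best.x; return q[:2],np.degrees(q[2])%60,2*q[3],np.std(best.fun)
E
python3 - <<'E'
from h import *
import pickle
D=pickle.load(open('F.pkl','rb'))
for n,z,c in [('M',.1,(253,119)),('R',.1,(253,119)),('dA',.066,(253+5,111)),('dB',.066,(260,137))]:
    print(n,hexfit(*D[n],z,c))
m,im=D['L']; hsv=cv2.cvtColor(im,cv2.COLOR_BGR2HSV)
mask=((hsv[...,1]>120)&(hsv[...,2]>140)&(abs(hsv[...,0].astype(int)-20)<10)).astype(np.uint8); mask[:90]=0;mask[150:]=0;mask[:,:230]=0;mask[:,280:]=0
n,l,s,c=cv2.connectedComponentsWithStats(mask)
print(s[1:,4],c[1:])
ctr=np.array([.6262,.1221])
P=np.array([onz(m,cc,.07)[:2] for cc,a in zip(c[1:],s[1:,4]) if a>8]); print(P.mean(0),[ (np.degrees(np.arctan2(*(p-P.mean(0))[::-1]))%120).round(1) for p in P],[np.linalg.norm(p-P.mean(0)).round(4) for p in P])
E
```

```text
M (array([0.64300864, 0.0098672 ]), np.float64(40.95824508930237), np.float64(0.08479638765490531), np.float64(0.008576416550386325))
R (array([ 0.65910978, -0.09434801]), np.float64(40.9764441966324), np.float64(0.04780949703354421), np.float64(0.00022711929389135897))
dA (array([ 0.46641734, -0.036124  ]), np.float64(27.300047063589258), np.float64(0.047877242943248424), np.float64(0.00023880850721309604))
dB (array([ 0.47311904, -0.18749668]), np.float64(4.0592627971183175), np.float64(0.04760626527688853), np.float64(0.0002591122000056963))
[43 39 45] [[242.20930233 108.46511628]
 [269.46153846 115.30769231]
 [250.17777778 135.95555556]]
[0.62645713 0.12308468] [np.float64(16.6), np.float64(16.6), np.float64(16.5)] [np.float64(0.015), np.float64(0.0151), np.float64(0.0151)]
```

```bash
sed -i 's/g.min(2)>195/g.min(2)>thr/; s/c0,half=60)/c0,half=60,thr=195)/' h.py
python3 - <<'E'
from h import *
import pickle
D=pickle.load(open('F.pkl','rb'))
for t in (215,225,235): 
  print(hexfit(*D['M'],.1,(253,119),48,t)); print(hexfit(*D['R'],.1,(253,119),48,t)); print(hexfit(*D['dA'],.066,(258,111),48,t))
E
```

```text
(array([0.64272113, 0.0143546 ]), np.float64(30.3234154215737), np.float64(0.04772149057811803), np.float64(0.0002021425048783808))
(array([ 0.65907099, -0.09437527]), np.float64(40.951285857747614), np.float64(0.047647352651284565), np.float64(0.0002217501014428666))
(array([ 0.466429  , -0.03614888]), np.float64(27.36301701009989), np.float64(0.047768301937872196), np.float64(0.0002515283074179469))
(array([0.64273458, 0.01437817]), np.float64(30.42361556735334), np.float64(0.04755364743573012), np.float64(0.0002351043423633201))
(array([ 0.65907641, -0.09441237]), np.float64(40.86506793736516), np.float64(0.04748722655723868), np.float64(0.00022581260148269927))
(array([ 0.46630332, -0.03609334]), np.float64(27.083302659756267), np.float64(0.04752869206304715), np.float64(0.00025176046647914027))
(array([0.64269225, 0.01440703]), np.float64(30.46758753975417), np.float64(0.04745445248617753), np.float64(0.00025165047511489775))
(array([ 0.65900865, -0.09439764]), np.float64(40.72573177998544), np.float64(0.04726820630150382), np.float64(0.0002172722113192654))
(array([ 0.46629162, -0.03610259]), np.float64(27.01398549715636), np.float64(0.047377958221222684), np.float64(0.0002596705298652151))
```

```bash
cat > pd.py <<'E'
from h import *
SP={'L':((.6265,.1231),16.6),'M':((.6427,.0144),30.4),'R':((.6590,-.0944),40.9)}
G=0.044
def grip(p,z0,yaw):
    hand.command_gripper(0.072)
    pp(p,z0+G+0.09,yaw); dn(p,z0+G,0.12); rep('down'); hand.command_gripper(0.03); rep('gripped')
def worn(n,dst,yawdeg):
    p,_=SP[n]; y=np.radians(yawdeg)
    grip(p,.034,y)
    dn(p,.034+G+.105,0.1); rep('drawn')
    pp(dst,.20,y); dn(dst,.008+G+.02,0.15); dn(dst,.008+G+.001,0.03); rep('placed')
    hand.command_gripper(0.072); dn(dst,.17,0.2)
E
python3 - <<'E'
from pd import *
worn('R',(0.5585,-.366),-19.1)
snap('wrist','g0'); rep()
E
```

```text
down t 39.43 pos [ 0.6594 -0.0948  0.0789] F [-0.1 -0.1 -0.2] w 0.0718 j6 1.76
gripped t 39.77 pos [ 0.6596 -0.0945  0.0792] F [-0.6 -0.1  5.7] w 0.0468 j6 1.76
drawn t 40.98 pos [ 0.6586 -0.0944  0.1822] F [ 0.3  0.3 -3.3] w 0.0468 j6 1.76
placed t 43.88 pos [ 0.5582 -0.3659  0.0533] F [-3.7  2.3  4.7] w 0.0467 j6 1.32
 t 45.02 pos [ 0.5578 -0.3656  0.1683] F [-0.1 -0.3 -0.5] w 0.0719 j6 1.32
```

View pics/g0.png

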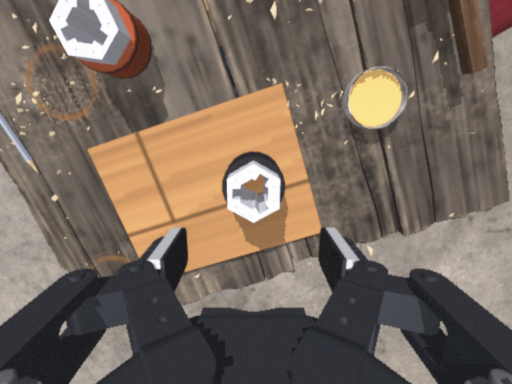

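The worn drum stands upright on the board at (253,188), and the wrist-force readings stayed small. Next is the worn drum on the middle spindle.

Run:
```python
from pd import *
worn('M',(0.447,-.364),-29.6)
import pickle
D={}
for n,p in [('dB',(.473,-.187)),('dA',(.466,-.036)),('R',SP['R'][0]),('M',SP['M'][0])]:
    look(p,0.33,0); robot.hold(.15); D[n]=snap('wrist','h_'+n)
pickle.dump(D,open('H.pkl','wb'))
for n in ('dA','dB'): print(n,hexfit(*D[n],.066,(253,119),48,220))
ims=[cv2.resize(D[n][1][39:199,173:333],None,fx=2.4,fy=2.4,interpolation=cv2.INTER_CUBIC) for n in D]
cv2.imwrite('pics/h_all.png',cv2.resize(np.vstack([np.hstack(ims[:2]),np.hstack(ims[2:])]),(590,590)))
rep()
```

```text
down t 47.59 pos [0.6432 0.0142 0.0788] F [-0.7  0.4 -0.1] w 0.0718 j6 2.11
gripped t 47.93 pos [0.6434 0.0144 0.0792] F [ 0.4 -0.7  5.4] w 0.0464 j6 2.11
drawn t 49.13 pos [0.6423 0.0144 0.1822] F [-0.3  0.5 -2.7] w 0.0468 j6 2.11
placed t 52.49 pos [ 0.4467 -0.3638  0.0532] F [-1.9  1.7  4.9] w 0.0467 j6 1.4
dA (array([ 0.46630783, -0.0360427 ]), np.float64(27.121595333369758), np.float64(0.047470422264039705), np.float64(0.00024960378870809475))
dB (array([ 0.47298912, -0.18753828]), np.float64(3.7469604230984075), np.float64(0.04730290649690205), np.float64(0.0002498524975496903))
 t 56.92 pos [ 0.6428 -0.0526  0.1881] F [ 0.1  0.2 -0.5] w 0.0717 j6 1.49
```

View pics/h_all.png

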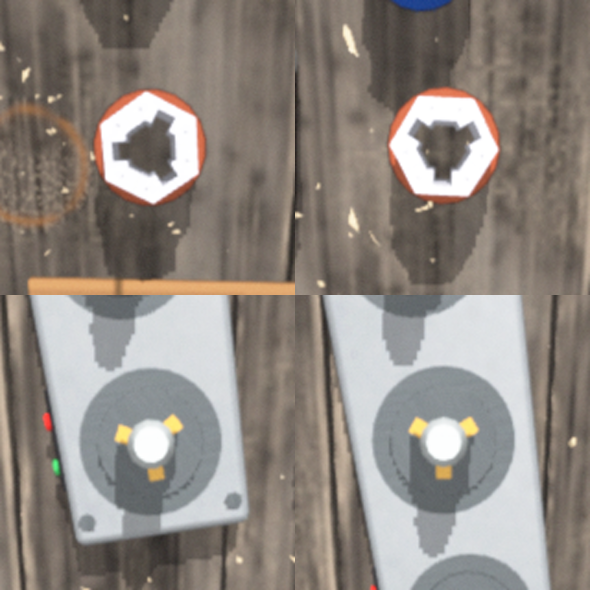

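View pics/h_dB.png

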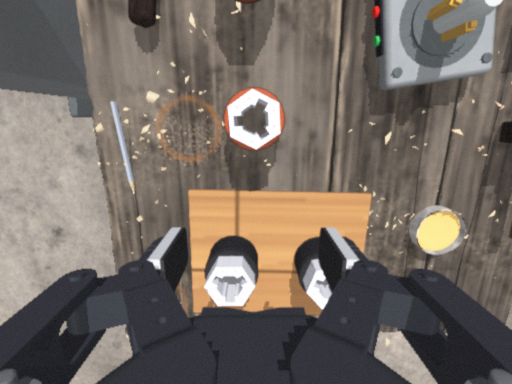

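```bash
cat >> pd.py <<'E'
def fresh(p,yawg,n,yawp):
    yg,yp=np.radians([yawg,yawp]); q=SP[n][0]
    grip(p,0.0,yg); dn(p,G+.13,0.2); rep('lift')
    pp(q,.034+G+.085,yp); robot.hold(.1); rep('above')
    return insert(q)
def insert(q,z0=.060):
    f0=st()['contact_force'][2]
    for d in np.r_[np.arange(z0,.040,-.01),np.arange(.040,.0005,-.004),.0005]:
        dn(q,.034+G+d,0.05); s=st(); f=s['contact_force']
        if f[2]-f0>12 or np.hypot(*f[:2])>12:
            rep(f'CONTACT d={d:.3f}'); 
            if d>.003: return False
    rep('home'); return True
E
python3 - <<'E'
from pd import *
print(fresh((.4730,-.1875),3.9,'R',-19.1))
E
```

```text
down t 58.93 pos [ 0.4737 -0.1875  0.0445] F [ 0.3 -0.2 -0.1] w 0.072 j6 1.13
gripped t 59.27 pos [ 0.4736 -0.1877  0.045 ] F [-0.3  0.7  4.9] w 0.0465 j6 1.13
lift t 60.08 pos [ 0.4724 -0.1873  0.173 ] F [-0.1 -0.5 -3.1] w 0.0473 j6 1.13
above t 61.02 pos [ 0.6579 -0.0952  0.1627] F [-0.5 -0.5 -2.2] w 0.0467 j6 1.76
home t 64.87 pos [ 0.6595 -0.0944  0.0791] F [0.  0.3 3.4] w 0.047 j6 1.76
True
```

Run:
```python
from pd import *
hand.command_gripper(0.072); dn(SP['R'][0],.20,0.2); rep()
# recheck drum A before reaching
look((.466,-.036),0.33,0); robot.hold(.15); m,im=snap('wrist','i_dA'); r=hexfit(m,im,.066,(253,119),48,220); print(r)
if np.linalg.norm(r[0]-[.4663,-.0360])<.003 and abs(r[1]-27.1)<2:
    a=r[1]-60
    print(fresh(tuple(r[0]),a,'M',-29.6))
```

```text
t 65.99 pos [ 0.6586 -0.0944  0.1989] F [ 0.  -0.4 -0.4] w 0.0721 j6 1.76
(array([ 0.46634346, -0.03606825]), np.float64(26.977554377590522), np.float64(0.04751518586467968), np.float64(0.0002605245166119405))
down t 68.82 pos [ 0.4669 -0.0363  0.0446] F [ 0.4 -0.4  0.5] w 0.0718 j6 2.07
gripped t 69.16 pos [ 0.4669 -0.0361  0.045 ] F [-0.5 -0.9  6.3] w 0.0462 j6 2.07
lift t 69.96 pos [ 0.4657 -0.036   0.173 ] F [-0.9 -0.4 -3.3] w 0.0468 j6 2.07
above t 70.83 pos [0.6416 0.014  0.1626] F [ 0.6  1.1 -2.6] w 0.0466 j6 2.11
home t 74.67 pos [0.6432 0.0144 0.0791] F [ 1.  -0.1  2.2] w 0.0471 j6 2.11
True
```

Run:
```python
from pd import *
hand.command_gripper(0.072); dn(SP['M'][0],.20,0.2); rep()
for n in 'RM':
    look(SP[n][0],0.36,0); robot.hold(.15); m,im=snap('wrist','j_'+n); print(n,hexfit(m,im,.1,(253,119),48,225))
look((.50,-.30),.42,np.pi/2); robot.hold(.15); snap('wrist','j_b')
look((.46,.33),.36,np.pi/2); robot.hold(.15); snap('wrist','j_c')
robot.move_pose([.2,.45,.3],quat(np.pi/2)); snap('top','j_top'); snap('side','j_side'); rep()
a=cv2.imread('pics/j_R.png')[20:220,130:380];b=cv2.imread('pics/j_b.png');c=cv2.imread('pics/j_c.png');d=cv2.imread('pics/j_top.png')[90:282,70:430]
f=lambda x:cv2.resize(x,(400,300))
cv2.imwrite('pics/j_all.png',np.vstack([np.hstack([f(a),f(b)]),np.hstack([f(c),f(d)])]))
crop('j_side',130,140,220,180,3,'j_sc')
```

```text
t 75.8 pos [0.6423 0.0144 0.1989] F [ 0.5  0.7 -0.1] w 0.0719 j6 2.11
R (array([ 0.65854998, -0.09419037]), np.float64(40.9499859499434), np.float64(0.04752050066918418), np.float64(0.0002469162323217845))
M (array([0.64212673, 0.01467465]), np.float64(30.389541093710587), np.float64(0.04733290583269562), np.float64(0.00025578857619123157))
 t 83.32 pos [0.2009 0.4498 0.2996] F [-0.5  0.4 -0.7] w 0.0718 j6 1.15
```

View pics/j_all.png

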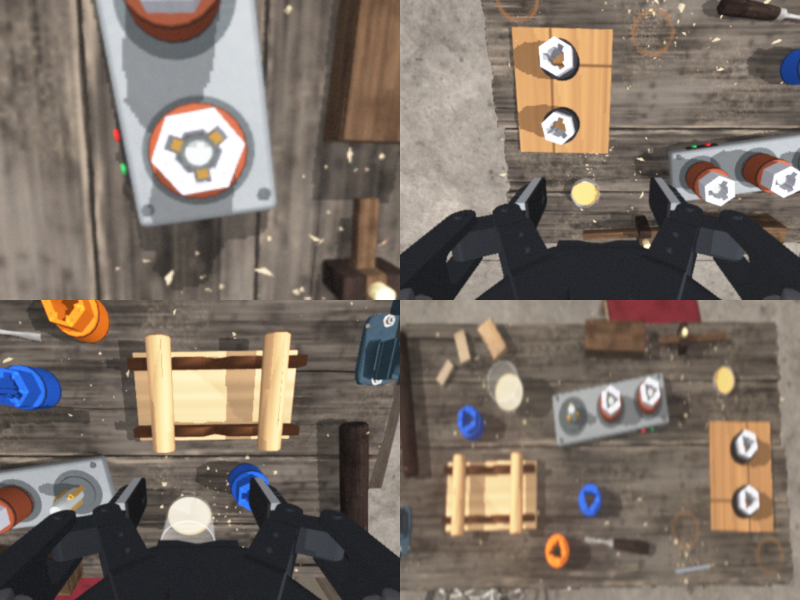

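View pics/j_sc.png

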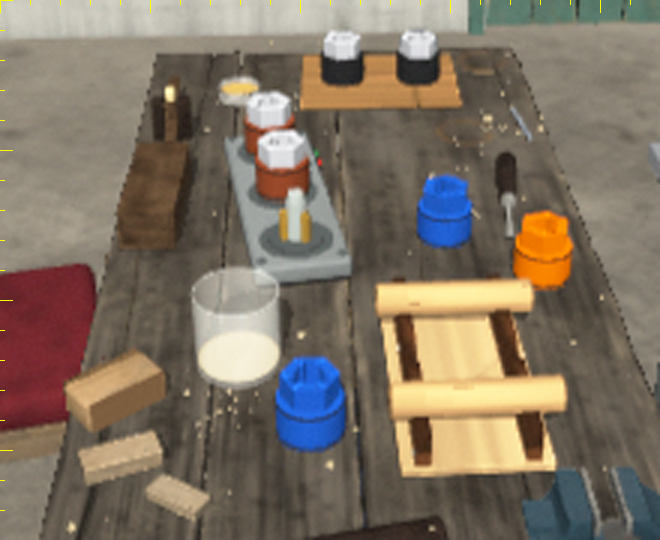

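The pictures show both blanks level in the cradle, both worn drums upright on the board, and both red-brown drums down on their flanges. The bystanders and look-alikes haven't moved, so I'm handing in.

Run:
```python
from h import *
robot.close_job(); rep('closed')
```

```text
the job is handed in; nothing more can be done
the job is handed in; nothing more can be done
```

The changeover is finished and handed in at about 83 s of the 210 s allowed. My final pictures showed everything in place, and no check failed.

- **Blanks:** There were two, and both went into the outer pairs of V-notches first. One of them had already been knocked aside on the board, so I picked it up from its new position. After placing, the first blank measured about 1–2 mm off its notch point. I only checked the second by eye, and it looked level and centred.
- **Worn drums:** The two on the middle spindle and the spindle farthest to the robot's right were drawn straight up. They now stand upright, wholly on the board.
- **Fresh drums:** The two red-brown drums went onto those same two spindles with no contact force on the way down. The gripper stopped at the same height as when it had held the worn drums fully home. Their angles afterwards were 40.9° and 30.4°, matching the worn drums they replaced. The side view shows both on their flanges. The third spindle stays empty because there were only two fresh drums.
- **Left alone:** The tumbler, chisel, wax tin, and blue and orange look-alikes were not touched.

One small disagreement: the early two-view estimate put the right-hand spindle's nose 2.6 mm from the position measured close up. I used the close-up position, which fitted the known 110 mm spindle spacing. In the last look, the drum centres read about 0.5 mm from their earlier values, which is within calibration.

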